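# Load the reagent carrier for the analyser

### The arm

A 7-joint arm with a two-finger parallel gripper is mounted at the origin on the work surface. World frame = base frame: x ahead of the robot, y to its left, z up, the work surface at z = 0. Lengths are in m, angles in rad, forces in N, time in s.
With the tool pointing down it reaches from about 0.425 to 0.95 m from the base axis. Payload 4.7 kg.
Tool frame: the origin (TCP) lies at the centre of the arm's flange, where the gripper is bolted on; the fingertips stand 182 mm ahead of it and the grasp point (between the pads) lies 164 mm ahead of it; z points along the fingers, y is the direction in which the jaws open and shut (so a half turn about z gives the same grasp; the last joint's range is limited). The gripper opens to 87 mm and grips with 3 to 60 N. Pads are 19 mm wide; open, the fingers measure 117 mm over their backs; the gripper's body (75 mm by 190 mm) begins 51 mm behind the grasp point.
Start: joints at [1.308, 0.469, -0.049, 1.532, 0.024, 1.141, -0.082], TCP at [0.156, -0.657, 0.405] pointing down, gripper open.
Joint ranges: [-2.59, 2.59], [-0.33, 1.99], [-1.39, 1.29], [0.1, 2.45], [-1.04, 4.18], [0.21, 1.99], [-2.66, 2.66]. Speed limits (rad/s): [2.57, 2.57, 3.14, 3.14, 3.14, 3.14, 3.14].

### API

Orientations are given as a rotation vector (axis times angle).
In Python, from bench import ctrl gives the robot as it stands.
- The arm moves only by the shell command python3 -m inch 'ROWS' [FORCE]. ROWS is JSON, a list of rows, each an object of numbers: "x", "y", "z": the shift along the tool's x, y, z in mm; "wx", "wy", "wz": the turn, a rotation vector about the tool's x, y, z in degrees; "grip": the closure, from 0 (fully open) to 1 (shut). A call has 1 to 12 rows; each row is the pose to reach, as a shift and turn from the pose measured when the call began, along the tool's axes at that moment; what a row does not reach only later rows make up. A row lasts 1/10 s, in which the tool goes at most 50 mm and 8.59 degrees, less where a joint would pass 70% of its speed; a pose out of reach is approached as far as the arm can. A call with a gripper value outside its range is refused whole. The fingers move at their own pace and stop on an object; FORCE is the grip in N (left out, the last holds). Time passes only in rows, so rows that repeat a pose let the fingers close. It gives the time, the measured TCP pose, the force and the opening at its end, in the units of the state.
- ctrl.get_state(): the state, without advancing time (a new reading comes with each control period).
- ctrl.capture(name): name is "scene" or "top" or "wrist"; returns (picture, depth): 480x640x3 uint8, red, green, blue; 480x640 float32, m along the optical axis (not along the pixel's ray), 0 where there is no reading.
- ctrl.get_calibration(name): a dict with "fx", "fy", "cx", "cy" (pixels), "dist" ([k1, k2, p1, p2, k3] as OpenCV has them; the pictures are not rectified), "T" (4x4, takes a point from camera to world coordinates). Camera axes: x right, y up, looking along -z (the intrinsics and any distortion apply to the point x, -y, -z); pixel columns grow to the right and rows downward; lengths in m; the calibration is good to about 2 mm. A picture is of the moment at which its call begins: read the wrist's pose just before it. get_calibration takes no time and is no camera call; for the wrist camera it gives the pose at the moment of the call.
- ctrl.sign_off(): hands the job in, once; it reports no verdict.
The state is a dict: "time": time; "joints": joint angles; "joint_vel": joint speeds; "joint_torque": joint torques, N m; "eef_pos": TCP position; "tcp_rot": TCP orientation; "ft_force": force on the tool from outside, world axes, zero at the start; "moment": the same for the moment, N m; "opening": finger opening in m.
Only numpy, scipy, OpenCV 4.12 (cv2) and the standard library are available. Lean on these libraries where they do the work, as an engineer would, in place of code of your own. Each camera call takes 0.05 s, during which the arm holds its last target.

### The job

Load the reagent carrier: stand each of the four brown glass bottles upright in the cup of the carrier whose collar has the colour of its cap, setting it down gently on the cup's floor before letting go. The two white plastic bottles have the same caps but are old dilutions: leave them standing where they are.

Things in the scene. Friction and masses are not known exactly. Their poses are not given: they have to be found in the camera images.
- bottle_red: dark brown (amber) glass reagent bottle with a RED cap, round, 52 mm in diameter, 104 mm high: body to 68 mm, shoulder, then a ribbed screw cap 40 mm in diameter from 84 to 104 mm. Origin: centre of the underside; z up along the bottle; its yaw means nothing. 130 to 240 g. Stands loose on the bench; the six bottles stand at least 85 mm apart (centres). A 25 N grip holds it.
- bottle_blue: dark brown (amber) glass reagent bottle with a BLUE cap, round, 52 mm in diameter, 104 mm high: body to 68 mm, shoulder, then a ribbed screw cap 40 mm in diameter from 84 to 104 mm. Origin: centre of the underside; z up along the bottle; its yaw means nothing. 130 to 240 g. Stands loose on the bench; the six bottles stand at least 85 mm apart (centres). A 25 N grip holds it.
- bottle_yellow: dark brown (amber) glass reagent bottle with a YELLOW cap, round, 52 mm in diameter, 104 mm high: body to 68 mm, shoulder, then a ribbed screw cap 40 mm in diameter from 84 to 104 mm. Origin: centre of the underside; z up along the bottle; its yaw means nothing. 130 to 240 g. Stands loose on the bench; the six bottles stand at least 85 mm apart (centres). A 25 N grip holds it.
- bottle_green: dark brown (amber) glass reagent bottle with a GREEN cap, round, 52 mm in diameter, 104 mm high: body to 68 mm, shoulder, then a ribbed screw cap 40 mm in diameter from 84 to 104 mm. Origin: centre of the underside; z up along the bottle; its yaw means nothing. 130 to 240 g. Stands loose on the bench; the six bottles stand at least 85 mm apart (centres). A 25 N grip holds it.
- white_red: look-alike that stays: WHITE plastic bottle with a RED cap, same shape and size as the brown ones: round, 52 mm in diameter, 104 mm high: body to 68 mm, shoulder, then a ribbed screw cap 40 mm in diameter from 84 to 104 mm. Origin: centre of the underside; z up along the bottle; its yaw means nothing. 90 to 165 g. Stands loose on the bench.
- white_blue: look-alike that stays: WHITE plastic bottle with a BLUE cap, same shape and size as the brown ones: round, 52 mm in diameter, 104 mm high: body to 68 mm, shoulder, then a ribbed screw cap 40 mm in diameter from 84 to 104 mm. Origin: centre of the underside; z up along the bottle; its yaw means nothing. 90 to 165 g. Stands loose on the bench.
- cup_red: grey round cup with RED collar and floor, fixed in the carrier: 76 mm outside, 70 mm inside, 45 mm high, floor 4 mm thick. Origin: centre of its underside, 6 mm above the bench; z up. The cups' centres form an 82 mm square in a fixed light grey tray, 176 mm square, rim 22 mm high. Tip box, plates and tube rack (under 120 mm) stand clear of the work, beyond x = 0.76 m.
- cup_blue: grey round cup with BLUE collar and floor, fixed in the carrier: 76 mm outside, 70 mm inside, 45 mm high, floor 4 mm thick. Origin: centre of its underside, 6 mm above the bench; z up. The cups' centres form an 82 mm square in a fixed light grey tray, 176 mm square, rim 22 mm high. Tip box, plates and tube rack (under 120 mm) stand clear of the work, beyond x = 0.76 m.
- cup_yellow: grey round cup with YELLOW collar and floor, fixed in the carrier: 76 mm outside, 70 mm inside, 45 mm high, floor 4 mm thick. Origin: centre of its underside, 6 mm above the bench; z up. The cups' centres form an 82 mm square in a fixed light grey tray, 176 mm square, rim 22 mm high. Tip box, plates and tube rack (under 120 mm) stand clear of the work, beyond x = 0.76 m.
- cup_green: grey round cup with GREEN collar and floor, fixed in the carrier: 76 mm outside, 70 mm inside, 45 mm high, floor 4 mm thick. Origin: centre of its underside, 6 mm above the bench; z up. The cups' centres form an 82 mm square in a fixed light grey tray, 176 mm square, rim 22 mm high. Tip box, plates and tube rack (under 120 mm) stand clear of the work, beyond x = 0.76 m.

How it is judged:
By the outcome, as a careful person would: the job done as asked, in the order asked, and still so for the second after the job is handed in, with the robot touching nothing.
It also fails if it takes over 99 s, if anything falls off the work surface, if the arm or the gripper's body presses on something with over 40 N, if the wrist force passes 120 N, or if a joint passes its speed limit or range.

## Working session

There is one attempt and no reset: what is moved stays moved. The work goes in short steps, Python scripts to look and compute and a shell command to move; the robot and the scene stay as the last step left them, time stands still between calls to the robot, and variables do not carry over. Pictures are saved under pics/ and viewed, and the job is handed in when it is done.

```bash
mkdir -p pics; python3 - <<'E'
from bench import ctrl
import cv2
s=ctrl.get_state();print({k:s[k] for k in('time','eef_pos','tcp_rot','opening','ft_force')})
for n in('scene','top','wrist'):
    im,d=ctrl.capture(n);cv2.imwrite(f'pics/{n}0.png',im[:,:,::-1]);c=ctrl.get_calibration(n);print(n,c['fx'],c['dist'],c['T'])
E
```

```text
{'time': 0.0, 'eef_pos': array([ 0.15632907, -0.65640015,  0.40369672]), 'tcp_rot': array([-3.11821591e+00, -3.66204021e-01,  4.70557161e-04]), 'opening': 0.08717723564432889, 'ft_force': array([0.42106105, 0.81462621, 0.36748011])}
scene 558.8410514190865 [-0.15539639  0.          0.          0.          0.        ] [[ 0.28154036 -0.51238386  0.81129391  1.53788539]
 [ 0.95951038  0.14270894 -0.24284559 -0.28973218]
 [ 0.00865127  0.84681577  0.53181596  0.73943342]
 [ 0.          0.          0.          1.        ]]
top 446.5877409926712 [-0.07522039  0.          0.          0.          0.        ] [[ 0.00379247  0.99110178 -0.13305215  0.36470087]
 [-0.99961664  0.00740649  0.02667802  0.01497196]
 [ 0.02742609  0.13289996  0.99074992  1.02376192]
 [ 0.          0.          0.          1.        ]]
wrist 339.9754313723283 [-0.00614126  0.          0.          0.          0.        ] [[ 0.2320636   0.92603515  0.29766657  0.23956797]
 [-0.97269741  0.22171558  0.06857081 -0.63668943]
 [-0.00249833 -0.30545229  0.9522041   0.38437475]
 [ 0.          0.          0.          1.        ]]
```

View pics/top0.png

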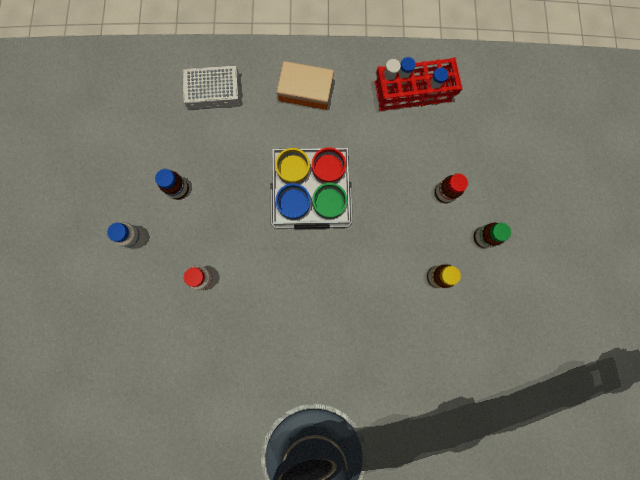

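View pics/scene0.png

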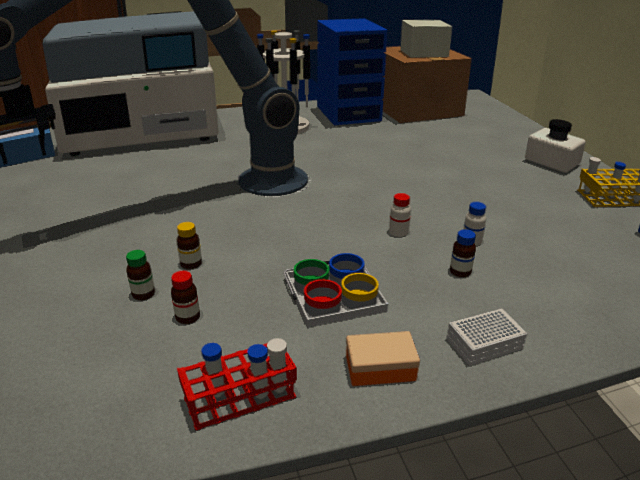

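The top view shows the brown bottles' caps at blue (166,178), red (457,183), green (501,232) and yellow (450,275). The white bottles are at (119,232) and (195,277). The cups are yellow (293,165), red (329,165), blue (293,202) and green (330,200). The scene view shows the same layout. Next I'll measure all of these in both views.

```bash
cat > h.py <<'E'
import numpy as np,cv2
from bench import ctrl
def K(c): return np.array([[c['fx'],0,c['cx']],[0,c['fy'],c['cy']],[0,0,1.]])
def rays(c,uv):
    n=cv2.undistortPoints(np.float64(uv).reshape(-1,1,2),K(c),np.float64(c['dist'])).reshape(-1,2)
    return np.c_[n[:,0],-n[:,1],-np.ones(len(n))]@c['T'][:3,:3].T
def plane(c,uv,z):
    r=rays(c,uv);o=c['T'][:3,3];return o+r*((z-o[2])/r[:,2])[:,None]
def cloud(c,uv,d):
    return c['T'][:3,3]+rays(c,uv)*d[:,None]
def mask(im,col):
    h=cv2.cvtColor(im,cv2.COLOR_RGB2HSV);H,S,V=[h[...,i].astype(int) for i in range(3)]
    m={'red':(H<6)|(H>174),'blue':(H>100)&(H<125),'yellow':(H>18)&(H<30),'green':(H>55)&(H<85)}[col]
    return (m&(S>150)&(V>70)).astype(np.uint8)
def blobs(im,col,mina=60):
    n,l,st,ce=cv2.connectedComponentsWithStats(mask(im,col))
    return [(l==i) for i in range(1,n) if st[i,4]>=mina]
E
python3 - <<'E'
from h import *
for n in('top','scene'):
    im,d=ctrl.capture(n);c=ctrl.get_calibration(n)
    for col in('red','blue','yellow','green'):
        for b in blobs(im,col):
            v,u=np.nonzero(b);P=cloud(c,np.c_[u,v],d[b]);z=P[:,2]
            zt=np.percentile(z,95)
            t=(abs(z-zt)<.006)
            # rim/top circle from silhouette of top points, cast on plane
            h=.104 if zt>.08 else .051
            Q=plane(c,np.c_[u,v][t],h)[:,:2].astype(np.float32)
            (cx,cy),r=cv2.minEnclosingCircle(Q)
            print(n,col,b.sum(),(int(u.mean()),int(v.mean())),'zt%.3f'%zt,'circ %.4f %.4f r%.4f'%(cx,cy,r),'mean',Q.mean(0).round(4),'cloud',P[t].mean(0).round(4))
E
```

```text
top red 2513 (416, 85) zt0.076 circ 0.8627 -0.2454 r0.1017 mean [ 0.8561 -0.2451] cloud [ 0.8444 -0.239   0.074 ]
top red 802 (328, 165) zt0.053 circ 0.6485 -0.0308 r0.0395 mean [ 0.6485 -0.031 ] cloud [ 0.6484 -0.0309  0.0514]
top red 289 (457, 182) zt0.107 circ 0.5967 -0.3066 r0.0206 mean [ 0.5965 -0.3076] cloud [ 0.5964 -0.3074  0.1046]
top red 306 (193, 276) zt0.107 circ 0.3930 0.2490 r0.0202 mean [0.3925 0.249 ] cloud [0.3925 0.249  0.1042]
top blue 147 (407, 63) zt0.119 circ 0.8675 -0.2056 r0.0160 mean [ 0.8673 -0.2055] cloud [ 0.8605 -0.2025  0.1166]
top blue 151 (440, 74) zt0.119 circ 0.8448 -0.2790 r0.0166 mean [ 0.8445 -0.2791] cloud [ 0.838  -0.2751  0.1166]
top blue 266 (164, 177) zt0.106 circ 0.6007 0.3194 r0.0197 mean [0.6004 0.3197] cloud [0.6004 0.3197 0.1039]
top blue 813 (292, 201) zt0.053 circ 0.5641 0.0489 r0.0391 mean [0.5631 0.0479] cloud [0.5629 0.0479 0.0516]
top blue 272 (116, 231) zt0.106 circ 0.4844 0.4136 r0.0204 mean [0.484  0.4139] cloud [0.4841 0.4141 0.1036]
top yellow 847 (292, 165) zt0.053 circ 0.6461 0.0512 r0.0394 mean [0.6464 0.0505] cloud [0.6462
[... 1616 characters left out ...]
5]
scene blue 207 (257, 350) zt0.119 circ 0.8495 -0.1998 r0.0165 mean [ 0.8497 -0.1999] cloud [ 0.8638 -0.2018  0.117 ]
scene yellow 926 (613, 184) zt0.076 circ 0.3433 1.0269 r0.1210 mean [0.3381 1.0043] cloud [0.3779 0.9613 0.0739]
scene yellow 197 (185, 228) zt0.107 circ 0.4002 -0.2822 r0.0227 mean [ 0.3994 -0.2826] cloud [ 0.4017 -0.2826  0.1053]
scene yellow 512 (359, 286) zt0.053 circ 0.6488 0.0514 r0.0432 mean [0.6484 0.0524] cloud [0.6488 0.0522 0.0513]
scene green 139 (135, 254) zt0.107 circ 0.4913 -0.3960 r0.0194 mean [ 0.491  -0.3961] cloud [ 0.4926 -0.396   0.105 ]
scene green 155 (310, 270) zt0.054 circ 0.5663 -0.0307 r0.0391 mean [ 0.5686 -0.0322] cloud [ 0.5707 -0.0328  0.0525]
```

View pics/wrist0.png

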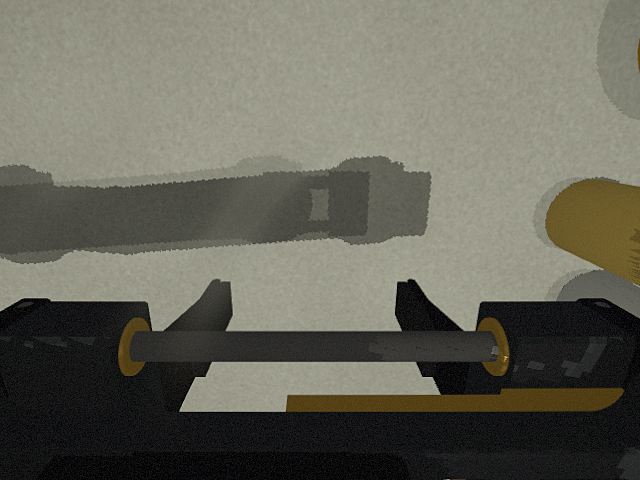

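Both views agree to about 3 mm. Heights (0.104 and 0.051) and radii (20 and 39 mm) match the given sizes, and the cups form the 82 mm square. I'll grip by the cap with the grasp point at z≈0.100, so the fingertips stay above the shoulder and clear of the cups.

```bash
cat > go.py <<'E'
import sys,numpy as np
from scipy.spatial.transform import Rotation as R
from bench import ctrl
B=dict(red=(.598,-.307),green=(.491,-.3966),yellow=(.3995,-.2828),blue=(.601,.3205))
C=dict(red=(.6483,-.0300),yellow=(.6468,.0510),blue=(.5645,.0500),green=(.5665,-.0318))
s=ctrl.get_state();r=R.from_rotvec(s['tcp_rot'])
print('t%.2f'%s['time'],'p',s['eef_pos'].round(4),'op%.4f'%s['opening'],'F',s['ft_force'].round(1))
z=r.as_matrix()[:,2];print('grasp pt',(s['eef_pos']+.164*z).round(4),'tilt',z.round(4))
if len(sys.argv)>1:
    k,n,h=sys.argv[1:4]
    # target grasp point
    t=np.array([*(B if k=='b' else C)[n],float(h)])
    Rt=r.as_matrix()
    # target rotation: vertical tool, x-axis yaw
    x=Rt[:,0].copy();x[2]=0
    if len(sys.argv)>4: a=np.radians(float(sys.argv[4]));x=np.array([np.cos(a),np.sin(a),0])
    x/=np.linalg.norm(x);zt=np.array([0,0,-1.]);M=np.c_[x,np.cross(zt,x),zt]
    print('yaw now',np.degrees(np.arctan2(Rt[1,0],Rt[0,0])).round(1))
    print('shift mm',(Rt.T@(t-.164*zt-s['eef_pos'])*1000).round(1),'turn',np.degrees((r.inv()*R.from_matrix(M)).as_rotvec()).round(2))
E
python3 go.py b yellow 0.2
```

```text
t0.25 p [ 0.1564 -0.6565  0.4043] op0.0869 F [-0.1 -1.   0. ]
grasp pt [ 0.1563 -0.6564  0.2403] tilt [-2.e-04  8.e-04 -1.e+00]
yaw now 13.4
shift mm [ 323.1 -307.2   40.5] turn [-0.05  0.   -0.  ]
```

```bash
python3 -m inch '[{"x":20,"y":-19,"z":2},{"x":50,"y":-48,"z":6},{"x":80,"y":-77,"z":10},{"x":110,"y":-106,"z":14},{"x":140,"y":-135,"z":18},{"x":170,"y":-164,"z":22},{"x":200,"y":-192,"z":26},{"x":230,"y":-220,"z":30},{"x":260,"y":-248,"z":34},{"x":290,"y":-276,"z":38},{"x":312,"y":-297,"z":40},{"x":323,"y":-307,"z":40}]' 25; python3 go.py b yellow 0.1; python3 - <<'E'
from h import *
im,d=ctrl.capture('wrist');cv2.imwrite('pics/w1.png',im[:,:,::-1]);c=ctrl.get_calibration('wrist')
for b in blobs(im,'yellow',400):
    v,u=np.nonzero(b);P=cloud(c,np.c_[u,v],d[b]);t=(P[:,2]>.095)&(P[:,2]<.112)
    if t.sum()>100:print(cv2.minEnclosingCircle(P[t][:,:2].astype(np.float32)),P[t].mean(0))
E
```

```text
t0.25 p [ 0.1564 -0.6565  0.4043] op0.0869 F [-0.1 -1.   0. ]
grasp pt [ 0.1563 -0.6564  0.2403] tilt [-2.e-04  8.e-04 -1.e+00]
yaw now 13.4
shift mm [ 323.1 -307.1  140.5] turn [-0.05  0.   -0.  ]
((0.21326150000095367, -0.9372262358665466), 0.035711079835891724) [ 0.2123616  -0.92185118  0.10324729]schema error: expected keys x, y, z, wx, wy, wz, grip
```

View pics/w1.png

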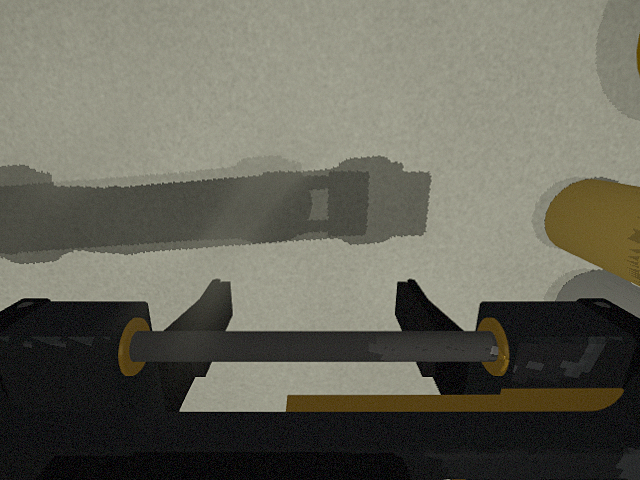

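The call was refused because each row needs all seven keys. The arm hasn't moved, and the picture still shows the start view with an orange object off to the side at (590,225).

```bash
python3 -m inch '[{"x":20,"y":-19,"z":2,"wx":0,"wy":0,"wz":0,"grip":0},{"x":50,"y":-48,"z":6,"wx":0,"wy":0,"wz":0,"grip":0},{"x":80,"y":-77,"z":10,"wx":0,"wy":0,"wz":0,"grip":0},{"x":110,"y":-106,"z":14,"wx":0,"wy":0,"wz":0,"grip":0},{"x":140,"y":-135,"z":18,"wx":0,"wy":0,"wz":0,"grip":0},{"x":170,"y":-164,"z":22,"wx":0,"wy":0,"wz":0,"grip":0},{"x":200,"y":-192,"z":26,"wx":0,"wy":0,"wz":0,"grip":0},{"x":230,"y":-220,"z":30,"wx":0,"wy":0,"wz":0,"grip":0},{"x":260,"y":-248,"z":34,"wx":0,"wy":0,"wz":0,"grip":0},{"x":290,"y":-276,"z":38,"wx":0,"wy":0,"wz":0,"grip":0},{"x":312,"y":-297,"z":40,"wx":0,"wy":0,"wz":0,"grip":0},{"x":323,"y":-307,"z":40,"wx":0,"wy":0,"wz":0,"grip":0}]' 25; python3 go.py b yellow 0.1; python3 - <<'E'
from h import *
im,d=ctrl.capture('wrist');cv2.imwrite('pics/w2.png',im[:,:,::-1]);c=ctrl.get_calibration('wrist')
for b in blobs(im,'yellow',400):
    v,u=np.nonzero(b);P=cloud(c,np.c_[u,v],d[b]);t=(P[:,2]>.095)&(P[:,2]<.112)
    if t.sum()>100:print(cv2.minEnclosingCircle(P[t][:,:2].astype(np.float32)),P[t].mean(0))
E
```

```text
time: 1.5
eef_pos: [0.401, -0.2801, 0.3645]
tcp_rot: [-3.118, -0.374, -0.001]
ft_force: [0.4, 0.7, 0.5]
opening: 0.0868
t1.50 p [ 0.401  -0.2801  0.3645] op0.0868 F [0.4 0.7 0.5]
grasp pt [ 0.401  -0.2798  0.2005] tilt [ 2.0e-04  1.5e-03 -1.0e+00]
yaw now 13.7
shift mm [ -2.2   2.5 100.5] turn [-0.08 -0.03  0.  ]
((0.4020081162452698, -0.2815324068069458), 0.020824668928980827) [ 0.40351897 -0.28100433  0.10430902]
```

View pics/w2.png

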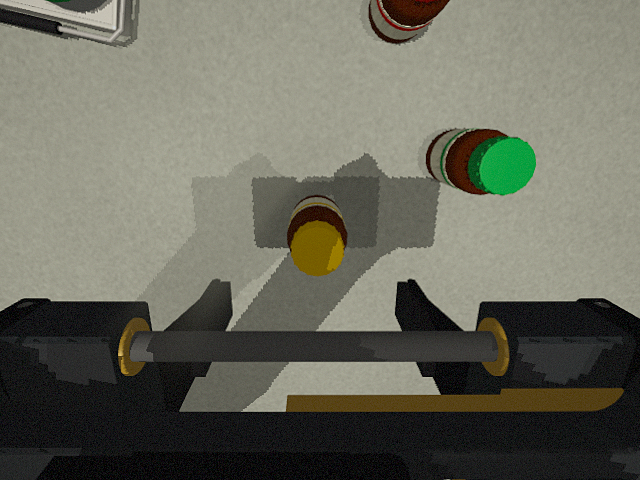

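The yellow cap is at (317,248), centred between the fingers, and the wrist measurement agrees to 2 mm. Descending and gripping.

```bash
python3 -m inch '[{"x":-1,"y":2,"z":20,"wx":0,"wy":0,"wz":0,"grip":0},{"x":-1,"y":2,"z":50,"wx":0,"wy":0,"wz":0,"grip":0},{"x":-1,"y":2,"z":75,"wx":0,"wy":0,"wz":0,"grip":0},{"x":-1,"y":2,"z":92,"wx":0,"wy":0,"wz":0,"grip":0},{"x":-1,"y":2,"z":100,"wx":0,"wy":0,"wz":0,"grip":0.2},{"x":-1,"y":2,"z":100,"wx":0,"wy":0,"wz":0,"grip":0.7},{"x":-1,"y":2,"z":100,"wx":0,"wy":0,"wz":0,"grip":0.7},{"x":-1,"y":2,"z":100,"wx":0,"wy":0,"wz":0,"grip":0.7},{"x":-1,"y":2,"z":100,"wx":0,"wy":0,"wz":0,"grip":0.7},{"x":-1,"y":2,"z":100,"wx":0,"wy":0,"wz":0,"grip":0.7},{"x":-1,"y":2,"z":100,"wx":0,"wy":0,"wz":0,"grip":0.7}]' 30; python3 go.py c yellow 0.23
```

```text
time: 2.65
eef_pos: [0.4016, -0.2811, 0.2651]
tcp_rot: [-3.118, -0.377, -0.003]
ft_force: [0.4, -0.6, 0.1]
opening: 0.0393
t2.65 p [ 0.4016 -0.2811  0.2651] op0.0393 F [ 0.4 -0.6  0.1]
grasp pt [ 0.4019 -0.2809  0.1011] tilt [ 0.002   0.0015 -1.    ]
yaw now 13.8
shift mm [ 317.5 -264.3 -127.9] turn [-0.05 -0.13  0.  ]
```

```bash
python3 -m inch '[{"x":0,"y":0,"z":-8,"wx":0,"wy":0,"wz":0,"grip":0.7},{"x":0,"y":0,"z":-25,"wx":0,"wy":0,"wz":0,"grip":0.7},{"x":0,"y":0,"z":-50,"wx":0,"wy":0,"wz":0,"grip":0.7},{"x":0,"y":0,"z":-80,"wx":0,"wy":0,"wz":0,"grip":0.7},{"x":10,"y":-8,"z":-105,"wx":0,"wy":0,"wz":0,"grip":0.7},{"x":30,"y":-25,"z":-120,"wx":0,"wy":0,"wz":0,"grip":0.7},{"x":55,"y":-46,"z":-128,"wx":0,"wy":0,"wz":0,"grip":0.7},{"x":82,"y":-68,"z":-128,"wx":0,"wy":0,"wz":0,"grip":0.7},{"x":110,"y":-92,"z":-128,"wx":0,"wy":0,"wz":0,"grip":0.7},{"x":138,"y":-115,"z":-128,"wx":0,"wy":0,"wz":0,"grip":0.7},{"x":166,"y":-138,"z":-128,"wx":0,"wy":0,"wz":0,"grip":0.7},{"x":190,"y":-158,"z":-128,"wx":0,"wy":0,"wz":0,"grip":0.7}]'; python3 go.py c yellow 0.23
```

```text
time: 3.85
eef_pos: [0.5489, -0.0807, 0.3941]
tcp_rot: [-3.117, -0.378, -0.004]
ft_force: [-0.5, -0.5, -1.4]
opening: 0.0393
t3.85 p [ 0.5489 -0.0807  0.3941] op0.0393 F [-0.5 -0.5 -1.4]
grasp pt [ 0.5492 -0.0804  0.2301] tilt [ 0.002   0.0019 -1.    ]
yaw now 13.8
shift mm [ 126.6 -104.4    0.5] turn [-0.08 -0.14  0.  ]
```

```bash
python3 -m inch '[{"x":15,"y":-12,"z":0,"wx":0,"wy":0,"wz":0,"grip":0.7},{"x":38,"y":-32,"z":0,"wx":0,"wy":0,"wz":0,"grip":0.7},{"x":65,"y":-54,"z":0,"wx":0,"wy":0,"wz":0,"grip":0.7},{"x":90,"y":-75,"z":0,"wx":0,"wy":0,"wz":0,"grip":0.7},{"x":112,"y":-93,"z":0,"wx":0,"wy":0,"wz":0,"grip":0.7},{"x":124,"y":-102,"z":0,"wx":0,"wy":0,"wz":0,"grip":0.7},{"x":127,"y":-104,"z":0,"wx":0,"wy":0,"wz":0,"grip":0.7},{"x":127,"y":-104,"z":0,"wx":0,"wy":0,"wz":0,"grip":0.7}]'; python3 go.py c yellow 0.112
python3 - <<'E'
from h import *
for n in('wrist','scene'):
    im,d=ctrl.capture(n);cv2.imwrite(f'pics/{n}3.png',im[:,:,::-1])
c=ctrl.get_calibration('scene')
E
```

```text
time: 4.65
eef_pos: [0.6471, 0.05, 0.3943]
tcp_rot: [-3.118, -0.378, -0.002]
ft_force: [-0.1, 0.2, -1.4]
opening: 0.0393
t4.65 p [0.6471 0.05   0.3943] op0.0393 F [-0.1  0.2 -1.4]
grasp pt [0.6473 0.0502 0.2303] tilt [ 1.e-03  9.e-04 -1.e+00]
yaw now 13.8
shift mm [ -0.2  -0.9 118.3] turn [-0.04 -0.07  0.  ]
```

View pics/wrist3.png

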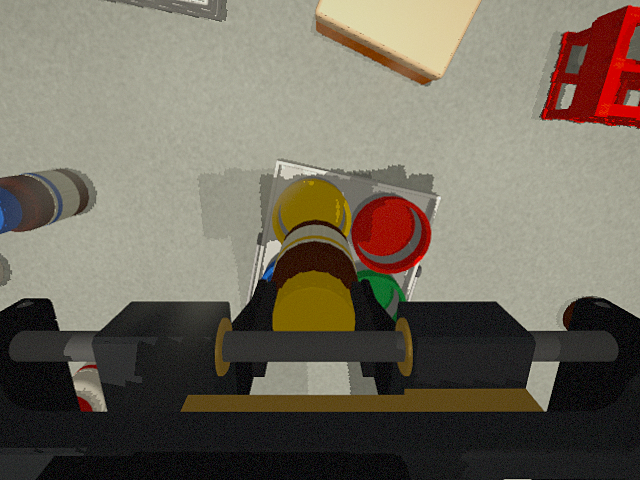

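View pics/scene3.png

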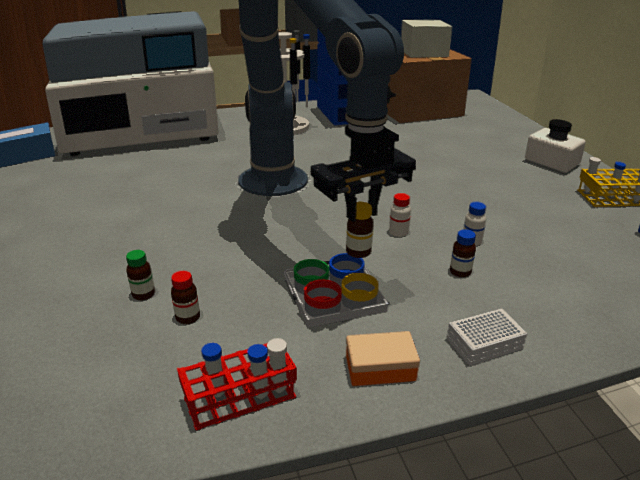

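The bottle hangs upright at scene (360,230) over the yellow cup at (360,287). Lowering to about 10 mm above the floor, then slowly.

```bash
python3 -m inch '[{"x":0,"y":-1,"z":12,"wx":0,"wy":0,"wz":0,"grip":0.7},{"x":0,"y":-1,"z":32,"wx":0,"wy":0,"wz":0,"grip":0.7},{"x":0,"y":-1,"z":55,"wx":0,"wy":0,"wz":0,"grip":0.7},{"x":0,"y":-1,"z":75,"wx":0,"wy":0,"wz":0,"grip":0.7},{"x":0,"y":-1,"z":92,"wx":0,"wy":0,"wz":0,"grip":0.7},{"x":0,"y":-1,"z":103,"wx":0,"wy":0,"wz":0,"grip":0.7},{"x":0,"y":-1,"z":109,"wx":0,"wy":0,"wz":0,"grip":0.7},{"x":0,"y":-1,"z":112,"wx":0,"wy":0,"wz":0,"grip":0.7},{"x":0,"y":-1,"z":114,"wx":0,"wy":0,"wz":0,"grip":0.7},{"x":0,"y":-1,"z":115,"wx":0,"wy":0,"wz":0,"grip":0.7}]'; python3 go.py c yellow 0.111
python3 -m inch '[{"x":0,"y":0,"z":1,"wx":0,"wy":0,"wz":0,"grip":0.7},{"x":0,"y":0,"z":2,"wx":0,"wy":0,"wz":0,"grip":0.7}]'; python3 go.py c yellow 0.111
```

```text
time: 5.75
eef_pos: [0.6469, 0.0499, 0.28]
tcp_rot: [-3.119, -0.375, -0.004]
ft_force: [0.6, -0.5, -1.5]
opening: 0.0392
t5.75 p [0.6469 0.0499 0.28  ] op0.0392 F [ 0.6 -0.5 -1.5]
grasp pt [0.6473 0.05   0.116 ] tilt [ 2.3e-03  4.0e-04 -1.0e+00]
yaw now 13.7
shift mm [ 0.1 -1.1  5. ] turn [ 0.01 -0.13 -0.  ]
time: 5.95
eef_pos: [0.6471, 0.05, 0.2785]
tcp_rot: [-3.119, -0.375, -0.005]
ft_force: [-1.1, 0.3, -2.1]
opening: 0.039
t5.95 p [0.6471 0.05   0.2785] op0.0390 F [-1.1  0.3 -2.1]
grasp pt [0.6477 0.0501 0.1145] tilt [ 3.5e-03  5.0e-04 -1.0e+00]
yaw now 13.7
shift mm [-0.1 -1.1  3.5] turn [ 0.02 -0.2  -0.  ]
```

```bash
python3 -m inch '[{"x":0,"y":-1,"z":1,"wx":0,"wy":0,"wz":0,"grip":0.7},{"x":0,"y":-1,"z":2,"wx":0,"wy":0,"wz":0,"grip":0.7}]'|sed -n '2p;4p'; python3 -m inch '[{"x":0,"y":0,"z":0.5,"wx":0,"wy":0,"wz":0,"grip":0.7},{"x":0,"y":0,"z":1,"wx":0,"wy":0,"wz":0,"grip":0.7}]'|sed -n '2p;4p';
```

```text
eef_pos: [0.6469, 0.0512, 0.2767]
ft_force: [0.0, -0.4, -1.6]
eef_pos: [0.6469, 0.0513, 0.2757]
ft_force: [0.1, -0.2, -1.0]
```

```bash
python3 -m inch '[{"x":0,"y":0,"z":0.5,"wx":0,"wy":0,"wz":0,"grip":0.7},{"x":0,"y":0,"z":1,"wx":0,"wy":0,"wz":0,"grip":0.7},{"x":0,"y":0,"z":1,"wx":0,"wy":0,"wz":0,"grip":0.7}]'|sed -n '2p;4p'
```

```text
eef_pos: [0.6471, 0.0513, 0.2752]
ft_force: [-0.4, -0.1, 1.3]
```

The force flipped from −1.5 N to +1.3 N at TCP z 0.2752, which is where the floor should be (0.2751). So the bottle is resting on the floor and I can release it and retreat.

```bash
python3 -m inch '[{"x":0,"y":0,"z":0,"wx":0,"wy":0,"wz":0,"grip":0.4},{"x":0,"y":0,"z":0,"wx":0,"wy":0,"wz":0,"grip":0.3},{"x":0,"y":0,"z":0,"wx":0,"wy":0,"wz":0,"grip":0.3},{"x":0,"y":0,"z":-8,"wx":0,"wy":0,"wz":0,"grip":0.3},{"x":0,"y":0,"z":-25,"wx":0,"wy":0,"wz":0,"grip":0.3},{"x":0,"y":0,"z":-60,"wx":0,"wy":0,"wz":0,"grip":0.2},{"x":0,"y":0,"z":-90,"wx":0,"wy":0,"wz":0,"grip":0.2},{"x":0,"y":0,"z":-95,"wx":0,"wy":0,"wz":0,"grip":0.2}]'; python3 go.py b green 0.2;python3 - <<'E'
from h import *
im,d=ctrl.capture('scene');cv2.imwrite('pics/s4.png',im[:,:,::-1])
E
```

```text
time: 7.45
eef_pos: [0.6477, 0.0519, 0.3753]
tcp_rot: [-3.119, -0.376, -0.021]
ft_force: [-0.1, 0.5, -0.7]
opening: 0.0685
t7.45 p [0.6477 0.0519 0.3753] op0.0685 F [-0.1  0.5 -0.7]
grasp pt [0.6498 0.0522 0.2113] tilt [ 0.0131  0.002  -0.9999]
yaw now 13.7
shift mm [-258.8  398.4    8.4] turn [ 0.07 -0.76 -0.  ]
```

View pics/s4.png

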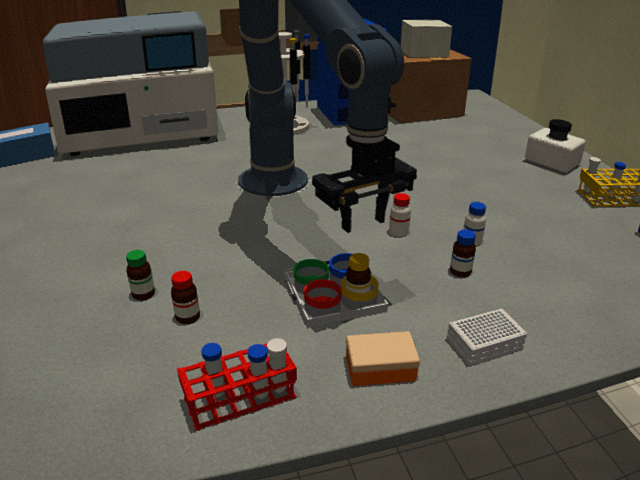

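The yellow bottle stands in the yellow cup (359,275). Green next.

```bash
python3 -m inch '[{"x":-13,"y":20,"z":0,"wx":0,"wy":-0.2,"wz":0,"grip":0},{"x":-35,"y":54,"z":1,"wx":0,"wy":-0.4,"wz":0,"grip":0},{"x":-60,"y":92,"z":2,"wx":0,"wy":-0.7,"wz":0,"grip":0},{"x":-85,"y":131,"z":3,"wx":0,"wy":-0.7,"wz":0,"grip":0},{"x":-110,"y":169,"z":4,"wx":0,"wy":-0.7,"wz":0,"grip":0},{"x":-135,"y":208,"z":5,"wx":0,"wy":-0.7,"wz":0,"grip":0},{"x":-160,"y":246,"z":6,"wx":0,"wy":-0.7,"wz":0,"grip":0},{"x":-185,"y":285,"z":7,"wx":0,"wy":-0.7,"wz":0,"grip":0},{"x":-210,"y":323,"z":8,"wx":0,"wy":-0.7,"wz":0,"grip":0},{"x":-234,"y":360,"z":8,"wx":0,"wy":-0.7,"wz":0,"grip":0},{"x":-252,"y":388,"z":8,"wx":0,"wy":-0.7,"wz":0,"grip":0},{"x":-259,"y":398,"z":8,"wx":0,"wy":-0.7,"wz":0,"grip":0}]'|sed -n 4p; python3 go.py b green 0.1; python3 - <<'E'
from h import *
im,d=ctrl.capture('wrist');cv2.imwrite('pics/w5.png',im[:,:,::-1]);c=ctrl.get_calibration('wrist')
for b in blobs(im,'green',400):
    v,u=np.nonzero(b);P=cloud(c,np.c_[u,v],d[b]);t=(P[:,2]>.095)&(P[:,2]<.112)
    if t.sum()>100:print(cv2.minEnclosingCircle(P[t][:,:2].astype(np.float32)),P[t].mean(0),u.mean(),v.mean())
E
```

```text
ft_force: [-0.5, 0.6, -0.0]
t8.70 p [ 0.4875 -0.4007  0.3621] op0.0872 F [-0.5  0.6 -0. ]
grasp pt [ 0.4869 -0.401   0.1981] tilt [-0.004 -0.002 -1.   ]
yaw now 13.4
shift mm [ 4.7 -3.2 98.1] turn [0.06 0.25 0.  ]
((0.4937182068824768, -0.3964460492134094), 0.020781537517905235) [ 0.49503553 -0.39605841  0.10432464] 309.26885536823426 238.79192546583852
```

```bash
python3 -m inch '[{"x":3,"y":-2,"z":20,"wx":0,"wy":0.2,"wz":0,"grip":0},{"x":5.5,"y":-3,"z":45,"wx":0,"wy":0.2,"wz":0,"grip":0},{"x":5.5,"y":-3,"z":72,"wx":0,"wy":0.2,"wz":0,"grip":0},{"x":5.5,"y":-3,"z":90,"wx":0,"wy":0.2,"wz":0,"grip":0},{"x":5.5,"y":-3,"z":97,"wx":0,"wy":0.2,"wz":0,"grip":0.2},{"x":5.5,"y":-3,"z":97,"wx":0,"wy":0.2,"wz":0,"grip":0.7},{"x":5.5,"y":-3,"z":97,"wx":0,"wy":0.2,"wz":0,"grip":0.7},{"x":5.5,"y":-3,"z":97,"wx":0,"wy":0.2,"wz":0,"grip":0.7},{"x":5.5,"y":-3,"z":97,"wx":0,"wy":0.2,"wz":0,"grip":0.7},{"x":5.5,"y":-3,"z":97,"wx":0,"wy":0.2,"wz":0,"grip":0.7},{"x":5.5,"y":-3,"z":97,"wx":0,"wy":0.2,"wz":0,"grip":0.7}]' 30|sed -n 4,5p; python3 go.py c green 0.23
```

```text
ft_force: [-0.0, 0.4, 1.9]
opening: 0.0398
t9.85 p [ 0.4919 -0.3967  0.2656] op0.0398 F [-0.   0.4  1.9]
grasp pt [ 0.4919 -0.397   0.1016] tilt [ 1.0e-04 -1.7e-03 -1.0e+00]
yaw now 13.3
shift mm [ 156.8 -337.7 -129. ] turn [0.1  0.02 0.  ]
```

```bash
python3 -m inch '[{"x":0,"y":0,"z":-8,"wx":0,"wy":0,"wz":0,"grip":0.7},{"x":0,"y":0,"z":-25,"wx":0,"wy":0,"wz":0,"grip":0.7},{"x":0,"y":0,"z":-50,"wx":0,"wy":0,"wz":0,"grip":0.7},{"x":0,"y":0,"z":-80,"wx":0,"wy":0,"wz":0,"grip":0.7},{"x":5,"y":-10,"z":-105,"wx":0,"wy":0,"wz":0,"grip":0.7},{"x":14,"y":-30,"z":-120,"wx":0,"wy":0,"wz":0,"grip":0.7},{"x":28,"y":-60,"z":-129,"wx":0,"wy":0,"wz":0,"grip":0.7},{"x":43,"y":-92,"z":-129,"wx":0,"wy":0,"wz":0,"grip":0.7},{"x":58,"y":-125,"z":-129,"wx":0,"wy":0,"wz":0,"grip":0.7},{"x":73,"y":-158,"z":-129,"wx":0,"wy":0,"wz":0,"grip":0.7},{"x":88,"y":-190,"z":-129,"wx":0,"wy":0,"wz":0,"grip":0.7},{"x":101,"y":-218,"z":-129,"wx":0,"wy":0,"wz":0,"grip":0.7}]'|sed -n 4,5p; python3 go.py c green 0.23
```

```text
ft_force: [-0.0, 0.3, -3.1]
opening: 0.0392
t11.05 p [ 0.5396 -0.1573  0.394 ] op0.0392 F [-0.   0.3 -3.1]
grasp pt [ 0.5394 -0.1574  0.23  ] tilt [-1.e-03 -5.e-04 -1.e+00]
yaw now 13.5
shift mm [ 5.550e+01 -1.158e+02 -1.000e-01] turn [0.02 0.06 0.  ]
```

```bash
python3 -m inch '[{"x":6,"y":-13,"z":0,"wx":0,"wy":0,"wz":0,"grip":0.7},{"x":17,"y":-36,"z":0,"wx":0,"wy":0,"wz":0,"grip":0.7},{"x":31,"y":-64,"z":0,"wx":0,"wy":0,"wz":0,"grip":0.7},{"x":44,"y":-91,"z":0,"wx":0,"wy":0,"wz":0,"grip":0.7},{"x":52,"y":-109,"z":0,"wx":0,"wy":0,"wz":0,"grip":0.7},{"x":55,"y":-116,"z":0,"wx":0,"wy":0,"wz":0,"grip":0.7},{"x":55,"y":-116,"z":0,"wx":0,"wy":0,"wz":0,"grip":0.7},{"x":55,"y":-116,"z":0,"wx":0,"wy":0,"wz":0,"grip":0.7}]'|sed -n 4,5p; python3 go.py c green 0.1116
python3 - <<'E'
from h import *
im,d=ctrl.capture('scene');cv2.imwrite('pics/s6.png',im[:,:,::-1])
E
```

```text
ft_force: [-0.3, -1.2, -2.1]
opening: 0.0393
t11.85 p [ 0.5656 -0.0326  0.3936] op0.0393 F [-0.3 -1.2 -2.1]
grasp pt [ 0.5653 -0.0328  0.2296] tilt [-0.002  -0.0015 -1.    ]
yaw now 13.5
shift mm [  1.3  -0.6 118. ] turn [0.06 0.13 0.  ]
```

View pics/s6.png

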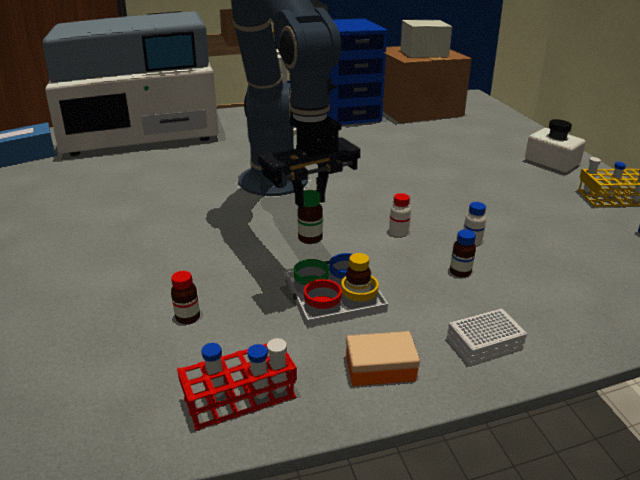

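The green bottle hangs upright at (311,217) over the green cup at (311,271). Lowering.

```bash
python3 -m inch '[{"x":1,"y":-0.5,"z":12,"wx":0,"wy":0,"wz":0,"grip":0.7},{"x":1,"y":-0.5,"z":32,"wx":0,"wy":0,"wz":0,"grip":0.7},{"x":1,"y":-0.5,"z":55,"wx":0,"wy":0,"wz":0,"grip":0.7},{"x":1,"y":-0.5,"z":75,"wx":0,"wy":0,"wz":0,"grip":0.7},{"x":1,"y":-0.5,"z":92,"wx":0,"wy":0,"wz":0,"grip":0.7},{"x":1,"y":-0.5,"z":104,"wx":0,"wy":0,"wz":0,"grip":0.7},{"x":1,"y":-0.5,"z":111,"wx":0,"wy":0,"wz":0,"grip":0.7},{"x":1,"y":-0.5,"z":114,"wx":0,"wy":0,"wz":0,"grip":0.7},{"x":1,"y":-0.5,"z":115,"wx":0,"wy":0,"wz":0,"grip":0.7},{"x":1,"y":-0.5,"z":115.5,"wx":0,"wy":0,"wz":0,"grip":0.7}]'|sed -n 2,4p
python3 -m inch '[{"x":0,"y":0,"z":0.5,"wx":0,"wy":0,"wz":0,"grip":0.7},{"x":0,"y":0,"z":1,"wx":0,"wy":0,"wz":0,"grip":0.7},{"x":0,"y":0,"z":1,"wx":0,"wy":0,"wz":0,"grip":0.7}]'|sed -n '2p;4p'
```

```text
eef_pos: [0.5666, -0.0325, 0.2787]
tcp_rot: [3.119, 0.366, -0.001]
ft_force: [0.1, -0.4, -2.2]
eef_pos: [0.5667, -0.0325, 0.278]
ft_force: [-0.5, 0.6, -1.6]
```

```bash
python3 -m inch '[{"x":0,"y":0,"z":0.5,"wx":0,"wy":0,"wz":0,"grip":0.7},{"x":0,"y":0,"z":1,"wx":0,"wy":0,"wz":0,"grip":0.7},{"x":0,"y":0,"z":1,"wx":0,"wy":0,"wz":0,"grip":0.7}]'|sed -n '2p;4p'
```

```text
eef_pos: [0.5666, -0.0325, 0.2769]
ft_force: [-0.6, -0.0, -1.6]
```

```bash
python3 -m inch '[{"x":0,"y":0,"z":0.5,"wx":0,"wy":0,"wz":0,"grip":0.7},{"x":0,"y":0,"z":1,"wx":0,"wy":0,"wz":0,"grip":0.7},{"x":0,"y":0,"z":1,"wx":0,"wy":0,"wz":0,"grip":0.7}]'|sed -n '2p;4p'
```

```text
eef_pos: [0.5666, -0.0325, 0.2758]
ft_force: [-0.4, -0.7, -1.8]
```

```bash
python3 -m inch '[{"x":0,"y":0,"z":0.5,"wx":0,"wy":0,"wz":0,"grip":0.7},{"x":0,"y":0,"z":0.8,"wx":0,"wy":0,"wz":0,"grip":0.7},{"x":0,"y":0,"z":0.8,"wx":0,"wy":0,"wz":0,"grip":0.7}]'|sed -n '2p;4p'
```

```text
eef_pos: [0.5667, -0.0324, 0.2756]
ft_force: [-0.4, -0.4, 3.4]
```

Contact at 0.2756, with force +3.4 N. Releasing.

```bash
python3 -m inch '[{"x":0,"y":0,"z":0,"wx":0,"wy":0,"wz":0,"grip":0.4},{"x":0,"y":0,"z":0,"wx":0,"wy":0,"wz":0,"grip":0.3},{"x":0,"y":0,"z":0,"wx":0,"wy":0,"wz":0,"grip":0.3},{"x":0,"y":0,"z":-8,"wx":0,"wy":0,"wz":0,"grip":0.3},{"x":0,"y":0,"z":-25,"wx":0,"wy":0,"wz":0,"grip":0.3},{"x":0,"y":0,"z":-60,"wx":0,"wy":0,"wz":0,"grip":0.2},{"x":0,"y":0,"z":-90,"wx":0,"wy":0,"wz":0,"grip":0.2},{"x":0,"y":0,"z":-95,"wx":0,"wy":0,"wz":0,"grip":0.2}]'|sed -n 4,5p; python3 go.py b red 0.2;python3 - <<'E'
from h import *
im,d=ctrl.capture('scene');cv2.imwrite('pics/s7.png',im[:,:,::-1])
E
```

```text
ft_force: [0.5, 0.3, 0.1]
opening: 0.0688
t14.90 p [ 0.5678 -0.0318  0.375 ] op0.0688 F [0.5 0.3 0.1]
grasp pt [ 0.5692 -0.0322  0.211 ] tilt [ 0.0083 -0.002  -1.    ]
yaw now 13.4
shift mm [-34.5 274.6  11.9] turn [ 0.22 -0.44 -0.  ]
```

View pics/s7.png

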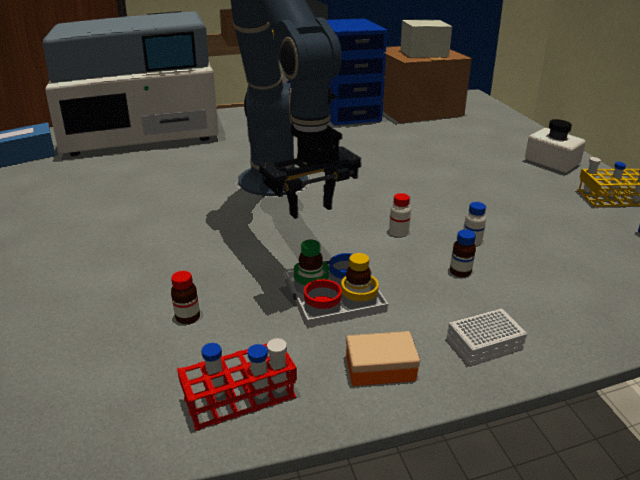

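Green stands in its cup (311,262). Red next.

```bash
python3 -m inch '[{"x":-2,"y":18,"z":1,"wx":0.1,"wy":-0.2,"wz":0,"grip":0},{"x":-6,"y":50,"z":2,"wx":0.2,"wy":-0.4,"wz":0,"grip":0},{"x":-11,"y":88,"z":4,"wx":0.2,"wy":-0.4,"wz":0,"grip":0},{"x":-16,"y":126,"z":6,"wx":0.2,"wy":-0.4,"wz":0,"grip":0},{"x":-21,"y":164,"z":8,"wx":0.2,"wy":-0.4,"wz":0,"grip":0},{"x":-26,"y":202,"z":10,"wx":0.2,"wy":-0.4,"wz":0,"grip":0},{"x":-31,"y":240,"z":12,"wx":0.2,"wy":-0.4,"wz":0,"grip":0},{"x":-33,"y":264,"z":12,"wx":0.2,"wy":-0.4,"wz":0,"grip":0},{"x":-34,"y":274,"z":12,"wx":0.2,"wy":-0.4,"wz":0,"grip":0},{"x":-34,"y":274,"z":12,"wx":0.2,"wy":-0.4,"wz":0,"grip":0}]'|sed -n 4p; python3 go.py b red 0.1; python3 - <<'E'
from h import *
im,d=ctrl.capture('wrist');cv2.imwrite('pics/w8.png',im[:,:,::-1]);c=ctrl.get_calibration('wrist')
for b in blobs(im,'red',400):
    v,u=np.nonzero(b);P=cloud(c,np.c_[u,v],d[b]);t=(P[:,2]>.095)&(P[:,2]<.112)
    if t.sum()>100:print(cv2.minEnclosingCircle(P[t][:,:2].astype(np.float32)),P[t].mean(0),u.mean(),v.mean())
E
```

```text
ft_force: [0.3, 0.2, 0.1]
t15.95 p [ 0.5974 -0.3076  0.3614] op0.0873 F [0.3 0.2 0.1]
grasp pt [ 0.5969 -0.3075  0.1974] tilt [-3.1e-03  3.0e-04 -1.0e+00]
yaw now 13.3
shift mm [ 1.  -0.4 97.4] turn [-0.06  0.17 -0.  ]
((0.6001041531562805, -0.30450689792633057), 0.020889993757009506) [ 0.60195643 -0.30408989  0.10445266] 313.194750211685 244.06562235393733
```

```bash
python3 -m inch '[{"x":2,"y":-1,"z":20,"wx":0,"wy":0.2,"wz":0,"grip":0},{"x":2,"y":-1,"z":45,"wx":0,"wy":0.2,"wz":0,"grip":0},{"x":2,"y":-1,"z":72,"wx":0,"wy":0.2,"wz":0,"grip":0},{"x":2,"y":-1,"z":90,"wx":0,"wy":0.2,"wz":0,"grip":0},{"x":2,"y":-1,"z":96.5,"wx":0,"wy":0.2,"wz":0,"grip":0.2},{"x":2,"y":-1,"z":96.5,"wx":0,"wy":0.2,"wz":0,"grip":0.7},{"x":2,"y":-1,"z":96.5,"wx":0,"wy":0.2,"wz":0,"grip":0.7},{"x":2,"y":-1,"z":96.5,"wx":0,"wy":0.2,"wz":0,"grip":0.7},{"x":2,"y":-1,"z":96.5,"wx":0,"wy":0.2,"wz":0,"grip":0.7},{"x":2,"y":-1,"z":96.5,"wx":0,"wy":0.2,"wz":0,"grip":0.7},{"x":2,"y":-1,"z":96.5,"wx":0,"wy":0.2,"wz":0,"grip":0.7}]' 30|sed -n 4,5p; python3 go.py c red 0.23
```

```text
ft_force: [0.1, -0.6, -0.0]
opening: 0.0394
t17.10 p [ 0.5993 -0.3044  0.2658] op0.0394 F [ 0.1 -0.6 -0. ]
grasp pt [ 0.5996 -0.3042  0.1018] tilt [ 0.0017  0.0012 -1.    ]
yaw now 13.4
shift mm [ 111.5 -255.7 -127.8] turn [-0.05 -0.11  0.  ]
```

```bash
python3 -m inch '[{"x":0,"y":0,"z":-8,"wx":0,"wy":0,"wz":0,"grip":0.7},{"x":0,"y":0,"z":-25,"wx":0,"wy":0,"wz":0,"grip":0.7},{"x":0,"y":0,"z":-50,"wx":0,"wy":0,"wz":0,"grip":0.7},{"x":0,"y":0,"z":-80,"wx":0,"wy":0,"wz":0,"grip":0.7},{"x":5,"y":-10,"z":-105,"wx":0,"wy":0,"wz":0,"grip":0.7},{"x":13,"y":-30,"z":-120,"wx":0,"wy":0,"wz":0,"grip":0.7},{"x":26,"y":-60,"z":-128,"wx":0,"wy":0,"wz":0,"grip":0.7},{"x":40,"y":-92,"z":-128,"wx":0,"wy":0,"wz":0,"grip":0.7},{"x":54,"y":-124,"z":-128,"wx":0,"wy":0,"wz":0,"grip":0.7},{"x":68,"y":-156,"z":-128,"wx":0,"wy":0,"wz":0,"grip":0.7},{"x":80,"y":-184,"z":-128,"wx":0,"wy":0,"wz":0,"grip":0.7},{"x":92,"y":-210,"z":-128,"wx":0,"wy":0,"wz":0,"grip":0.7}]'|sed -n 4,5p; python3 go.py c red 0.23
```

```text
ft_force: [0.4, -0.3, -1.2]
opening: 0.0391
t18.30 p [ 0.6396 -0.0753  0.3946] op0.0391 F [ 0.4 -0.3 -1.2]
grasp pt [ 0.6398 -0.0749  0.2306] tilt [ 0.0011  0.0023 -1.    ]
yaw now 13.6
shift mm [ 19.1 -42.    0.7] turn [-0.11 -0.09  0.  ]
```

```bash
python3 -m inch '[{"x":5,"y":-11,"z":0,"wx":0,"wy":0,"wz":0,"grip":0.7},{"x":12,"y":-28,"z":0,"wx":0,"wy":0,"wz":0,"grip":0.7},{"x":17,"y":-40,"z":0,"wx":0,"wy":0,"wz":0,"grip":0.7},{"x":19,"y":-45,"z":0,"wx":0,"wy":0,"wz":0,"grip":0.7},{"x":19,"y":-45,"z":0,"wx":0,"wy":0,"wz":0,"grip":0.7},{"x":19,"y":-45,"z":0,"wx":0,"wy":0,"wz":0,"grip":0.7}]'|sed -n 4,5p; python3 go.py c red 0.1118
python3 - <<'E'
from h import *
im,d=ctrl.capture('scene');cv2.imwrite('pics/s9.png',im[:,:,::-1])
E
```

```text
ft_force: [0.2, -0.4, -1.4]
opening: 0.0395
t18.90 p [ 0.6474 -0.0283  0.3946] op0.0395 F [ 0.2 -0.4 -1.4]
grasp pt [ 0.6475 -0.028   0.2306] tilt [ 7.0e-04  1.3e-03 -1.0e+00]
yaw now 13.5
shift mm [  0.3   2.  118.8] turn [-0.06 -0.06  0.  ]
```

View pics/s9.png

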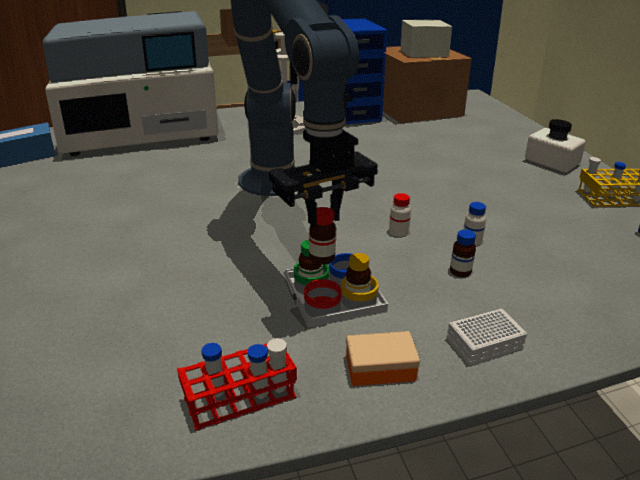

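The red bottle is upright over the red cup. Lowering with a 2 mm y correction.

```bash
python3 -m inch '[{"x":0,"y":2,"z":12,"wx":0,"wy":0,"wz":0,"grip":0.7},{"x":0,"y":2,"z":32,"wx":0,"wy":0,"wz":0,"grip":0.7},{"x":0,"y":2,"z":55,"wx":0,"wy":0,"wz":0,"grip":0.7},{"x":0,"y":2,"z":75,"wx":0,"wy":0,"wz":0,"grip":0.7},{"x":0,"y":2,"z":92,"wx":0,"wy":0,"wz":0,"grip":0.7},{"x":0,"y":2,"z":104,"wx":0,"wy":0,"wz":0,"grip":0.7},{"x":0,"y":2,"z":111,"wx":0,"wy":0,"wz":0,"grip":0.7},{"x":0,"y":2,"z":114,"wx":0,"wy":0,"wz":0,"grip":0.7},{"x":0,"y":2,"z":115.5,"wx":0,"wy":0,"wz":0,"grip":0.7},{"x":0,"y":2,"z":116,"wx":0,"wy":0,"wz":0,"grip":0.7}]'|sed -n '2p;4p'
python3 -m inch '[{"x":0,"y":0,"z":0.5,"wx":0,"wy":0,"wz":0,"grip":0.7},{"x":0,"y":0,"z":1,"wx":0,"wy":0,"wz":0,"grip":0.7},{"x":0,"y":0,"z":1,"wx":0,"wy":0,"wz":0,"grip":0.7}]'|sed -n '2p;4p'
```

```text
eef_pos: [0.6482, -0.0303, 0.2792]
ft_force: [-0.5, 0.3, -1.5]
eef_pos: [0.6483, -0.0303, 0.2785]
ft_force: [-0.3, 0.3, -2.5]
```

```bash
python3 -m inch '[{"x":0,"y":0,"z":0.5,"wx":0,"wy":0,"wz":0,"grip":0.7},{"x":0,"y":0,"z":1,"wx":0,"wy":0,"wz":0,"grip":0.7},{"x":0,"y":0,"z":1.5,"wx":0,"wy":0,"wz":0,"grip":0.7},{"x":0,"y":0,"z":1.5,"wx":0,"wy":0,"wz":0,"grip":0.7}]'|sed -n '2p;4p'
```

```text
eef_pos: [0.6483, -0.0303, 0.2769]
ft_force: [1.0, -0.1, -2.6]
```

```bash
python3 -m inch '[{"x":0,"y":0,"z":0.5,"wx":0,"wy":0,"wz":0,"grip":0.7},{"x":0,"y":0,"z":1,"wx":0,"wy":0,"wz":0,"grip":0.7},{"x":0,"y":0,"z":1,"wx":0,"wy":0,"wz":0,"grip":0.7}]'|sed -n '2p;4p'
```

```text
eef_pos: [0.6483, -0.0303, 0.2758]
ft_force: [0.5, -0.1, -1.3]
```

```bash
python3 -m inch '[{"x":0,"y":0,"z":0.4,"wx":0,"wy":0,"wz":0,"grip":0.7},{"x":0,"y":0,"z":0.7,"wx":0,"wy":0,"wz":0,"grip":0.7},{"x":0,"y":0,"z":0.7,"wx":0,"wy":0,"wz":0,"grip":0.7}]'|sed -n '2p;4p'
```

```text
eef_pos: [0.6485, -0.0302, 0.2758]
ft_force: [0.3, 0.5, 1.7]
```

Contact again (−1.5 N to +1.7 N, and z has stopped falling). Releasing.

```bash
python3 -m inch '[{"x":0,"y":0,"z":0,"wx":0,"wy":0,"wz":0,"grip":0.4},{"x":0,"y":0,"z":0,"wx":0,"wy":0,"wz":0,"grip":0.3},{"x":0,"y":0,"z":0,"wx":0,"wy":0,"wz":0,"grip":0.3},{"x":0,"y":0,"z":-8,"wx":0,"wy":0,"wz":0,"grip":0.3},{"x":0,"y":0,"z":-25,"wx":0,"wy":0,"wz":0,"grip":0.3},{"x":0,"y":0,"z":-60,"wx":0,"wy":0,"wz":0,"grip":0.2},{"x":0,"y":0,"z":-90,"wx":0,"wy":0,"wz":0,"grip":0.2},{"x":0,"y":0,"z":-95,"wx":0,"wy":0,"wz":0,"grip":0.2}]'|sed -n 4,5p; python3 go.py b blue 0.2;python3 - <<'E'
from h import *
im,d=ctrl.capture('scene');cv2.imwrite('pics/s10.png',im[:,:,::-1])
print(ctrl.get_state()['joints'].round(2))
E
```

```text
ft_force: [0.6, 0.6, -0.1]
opening: 0.0693
t22.05 p [ 0.6493 -0.0299  0.3758] op0.0693 F [ 0.6  0.6 -0.1]
grasp pt [ 0.6512 -0.0297  0.2119] tilt [ 0.0118  0.0013 -0.9999]
yaw now 13.4
shift mm [  34.4 -352.    11.7] turn [ 0.09 -0.67 -0.  ]
[ 0.27  0.48 -0.4   1.62  0.21  1.07 -1.53]
```

View pics/s10.png

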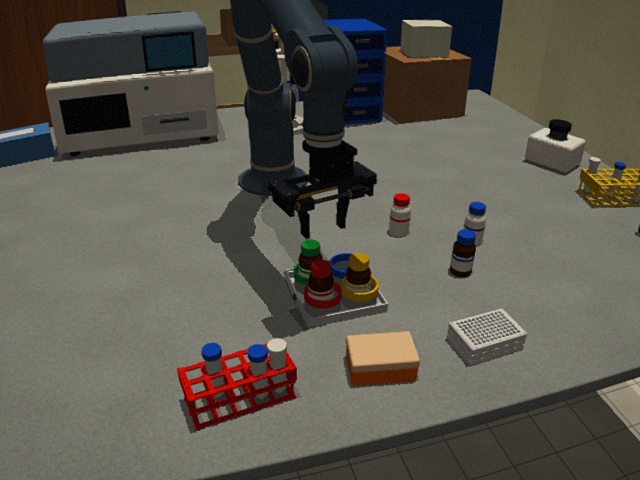

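Red is in place at (322,283). Blue next, from the brown bottle at (463,255). The white-blue one is the pale bottle at (476,225).

```bash
python3 -m inch '[{"x":2,"y":-16,"z":1,"wx":0.1,"wy":-0.2,"wz":0,"grip":0},{"x":5,"y":-46,"z":2,"wx":0.1,"wy":-0.4,"wz":0,"grip":0},{"x":8,"y":-80,"z":3,"wx":0.1,"wy":-0.6,"wz":0,"grip":0},{"x":12,"y":-116,"z":4,"wx":0.1,"wy":-0.6,"wz":0,"grip":0},{"x":15,"y":-152,"z":5,"wx":0.1,"wy":-0.6,"wz":0,"grip":0},{"x":19,"y":-188,"z":6,"wx":0.1,"wy":-0.6,"wz":0,"grip":0},{"x":22,"y":-224,"z":8,"wx":0.1,"wy":-0.6,"wz":0,"grip":0},{"x":26,"y":-260,"z":9,"wx":0.1,"wy":-0.6,"wz":0,"grip":0},{"x":29,"y":-296,"z":10,"wx":0.1,"wy":-0.6,"wz":0,"grip":0},{"x":32,"y":-326,"z":11,"wx":0.1,"wy":-0.6,"wz":0,"grip":0},{"x":34,"y":-346,"z":12,"wx":0.1,"wy":-0.6,"wz":0,"grip":0},{"x":34,"y":-352,"z":12,"wx":0.1,"wy":-0.6,"wz":0,"grip":0}]'|sed -n 4p; python3 go.py b blue 0.1; python3 - <<'E'
from h import *
im,d=ctrl.capture('wrist');cv2.imwrite('pics/w11.png',im[:,:,::-1]);c=ctrl.get_calibration('wrist')
for b in blobs(im,'blue',400):
    v,u=np.nonzero(b);P=cloud(c,np.c_[u,v],d[b]);t=(P[:,2]>.095)&(P[:,2]<.112)
    if t.sum()>100:print(cv2.minEnclosingCircle(P[t][:,:2].astype(np.float32)),P[t].mean(0),u.mean(),v.mean())
E
```

```text
ft_force: [-0.8, 0.5, -0.0]
t23.30 p [0.5977 0.3244 0.3606] op0.0870 F [-0.8  0.5 -0. ]
grasp pt [0.5969 0.3246 0.1966] tilt [-0.005   0.0012 -1.    ]
yaw now 13.8
shift mm [ 2.7  4.8 96.6] turn [-0.14  0.26 -0.  ]
((0.6036840677261353, 0.32130685448646545), 0.020852459594607353) [0.60549166 0.32170198 0.10439368] 318.82154882154884 241.03703703703704
```

View pics/w11.png

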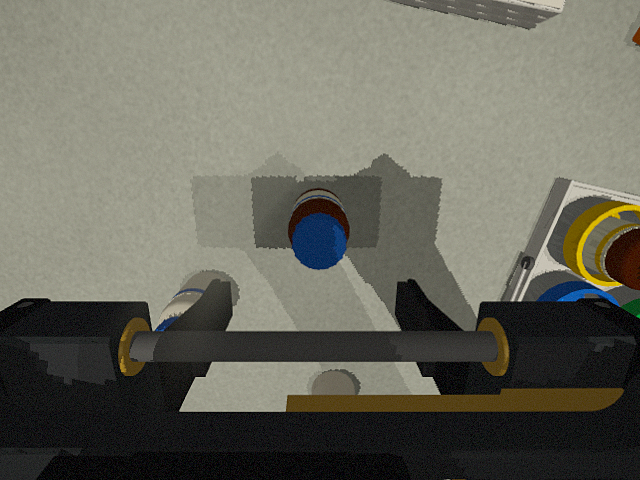

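The bottle under the gripper at (318,240) is the brown one with the blue cap. The white-blue bottle (170,320) is clear of the left finger by depth.

```bash
python3 -m inch '[{"x":3,"y":3,"z":20,"wx":0,"wy":0.2,"wz":0,"grip":0},{"x":4,"y":4,"z":45,"wx":0,"wy":0.2,"wz":0,"grip":0},{"x":4,"y":4,"z":72,"wx":0,"wy":0.2,"wz":0,"grip":0},{"x":4,"y":4,"z":90,"wx":0,"wy":0.2,"wz":0,"grip":0},{"x":4,"y":4,"z":95.5,"wx":0,"wy":0.2,"wz":0,"grip":0.2},{"x":4,"y":4,"z":95.5,"wx":0,"wy":0.2,"wz":0,"grip":0.7},{"x":4,"y":4,"z":95.5,"wx":0,"wy":0.2,"wz":0,"grip":0.7},{"x":4,"y":4,"z":95.5,"wx":0,"wy":0.2,"wz":0,"grip":0.7},{"x":4,"y":4,"z":95.5,"wx":0,"wy":0.2,"wz":0,"grip":0.7},{"x":4,"y":4,"z":95.5,"wx":0,"wy":0.2,"wz":0,"grip":0.7},{"x":4,"y":4,"z":95.5,"wx":0,"wy":0.2,"wz":0,"grip":0.7}]' 30|sed -n 4,5p; python3 go.py c blue 0.235
```

```text
ft_force: [-0.6, 0.7, 0.6]
opening: 0.0395
t24.45 p [0.6026 0.3208 0.2658] op0.0395 F [-0.6  0.7  0.6]
grasp pt [0.6025 0.3212 0.1018] tilt [-3.0e-04  2.2e-03 -1.0e+00]
yaw now 13.7
shift mm [-101.2  253.7 -133.7] turn [-0.12 -0.01  0.  ]
```

```bash
python3 -m inch '[{"x":0,"y":0,"z":-8,"wx":0,"wy":0,"wz":0,"grip":0.7},{"x":0,"y":0,"z":-25,"wx":0,"wy":0,"wz":0,"grip":0.7},{"x":0,"y":0,"z":-50,"wx":0,"wy":0,"wz":0,"grip":0.7},{"x":0,"y":0,"z":-80,"wx":0,"wy":0,"wz":0,"grip":0.7},{"x":-4,"y":10,"z":-107,"wx":0,"wy":0,"wz":0,"grip":0.7},{"x":-12,"y":30,"z":-124,"wx":0,"wy":0,"wz":0,"grip":0.7},{"x":-24,"y":60,"z":-134,"wx":0,"wy":0,"wz":0,"grip":0.7},{"x":-37,"y":92,"z":-134,"wx":0,"wy":0,"wz":0,"grip":0.7},{"x":-50,"y":124,"z":-134,"wx":0,"wy":0,"wz":0,"grip":0.7},{"x":-63,"y":156,"z":-134,"wx":0,"wy":0,"wz":0,"grip":0.7},{"x":-74,"y":184,"z":-134,"wx":0,"wy":0,"wz":0,"grip":0.7},{"x":-83,"y":208,"z":-134,"wx":0,"wy":0,"wz":0,"grip":0.7}]'|sed -n 4,5p; python3 go.py c blue 0.23
```

```text
ft_force: [-0.5, -0.8, -3.3]
opening: 0.0393
t25.65 p [0.5709 0.0969 0.4007] op0.0393 F [-0.5 -0.8 -3.3]
grasp pt [0.571  0.0972 0.2367] tilt [ 9.0e-04  1.5e-03 -1.0e+00]
yaw now 13.7
shift mm [-17.3  44.1   6.7] turn [-0.07 -0.07  0.  ]
```

```bash
python3 -m inch '[{"x":-5,"y":11,"z":0,"wx":0,"wy":0,"wz":0,"grip":0.7},{"x":-12,"y":27,"z":0,"wx":0,"wy":0,"wz":0,"grip":0.7},{"x":-16,"y":38,"z":0,"wx":0,"wy":0,"wz":0,"grip":0.7},{"x":-18,"y":44,"z":0,"wx":0,"wy":0,"wz":0,"grip":0.7},{"x":-18,"y":44,"z":0,"wx":0,"wy":0,"wz":0,"grip":0.7},{"x":-18,"y":44,"z":0,"wx":0,"wy":0,"wz":0,"grip":0.7}]'|sed -n 4,5p; python3 go.py c blue 0.1118
python3 - <<'E'
from h import *
im,d=ctrl.capture('scene');cv2.imwrite('pics/s12.png',im[:,:,::-1])
E
```

```text
ft_force: [-0.1, 0.4, -1.9]
opening: 0.0391
t26.25 p [0.5638 0.0509 0.4008] op0.0391 F [-0.1  0.4 -1.9]
grasp pt [0.564  0.0513 0.2368] tilt [ 0.0013  0.0024 -1.    ]
yaw now 13.7
shift mm [  0.2   1.3 125. ] turn [-0.12 -0.1   0.  ]
```

View pics/s12.png

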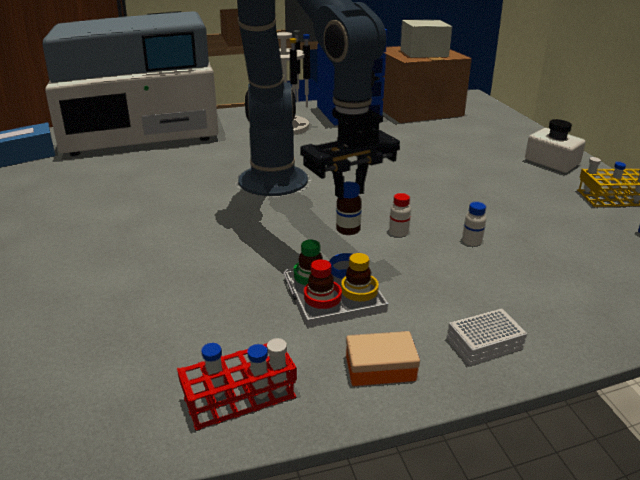

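The blue bottle is upright at (348,210), over the last empty cup.

```bash
python3 -m inch '[{"x":0,"y":1,"z":12,"wx":0,"wy":0,"wz":0,"grip":0.7},{"x":0,"y":1,"z":34,"wx":0,"wy":0,"wz":0,"grip":0.7},{"x":0,"y":1,"z":58,"wx":0,"wy":0,"wz":0,"grip":0.7},{"x":0,"y":1,"z":80,"wx":0,"wy":0,"wz":0,"grip":0.7},{"x":0,"y":1,"z":98,"wx":0,"wy":0,"wz":0,"grip":0.7},{"x":0,"y":1,"z":111,"wx":0,"wy":0,"wz":0,"grip":0.7},{"x":0,"y":1,"z":118,"wx":0,"wy":0,"wz":0,"grip":0.7},{"x":0,"y":1,"z":121,"wx":0,"wy":0,"wz":0,"grip":0.7},{"x":0,"y":1,"z":122,"wx":0,"wy":0,"wz":0,"grip":0.7},{"x":0,"y":1,"z":122,"wx":0,"wy":0,"wz":0,"grip":0.7}]'|sed -n '2p;4p'
python3 -m inch '[{"x":0,"y":0,"z":0.5,"wx":0,"wy":0,"wz":0,"grip":0.7},{"x":0,"y":0,"z":1,"wx":0,"wy":0,"wz":0,"grip":0.7},{"x":0,"y":0,"z":1.5,"wx":0,"wy":0,"wz":0,"grip":0.7},{"x":0,"y":0,"z":1.5,"wx":0,"wy":0,"wz":0,"grip":0.7}]'|sed -n '2p;4p'
```

```text
eef_pos: [0.5645, 0.0505, 0.2793]
ft_force: [0.2, 0.0, -1.8]
eef_pos: [0.5645, 0.0505, 0.2779]
ft_force: [-0.1, -0.4, -2.4]
```

```bash
python3 -m inch '[{"x":0,"y":0,"z":0.5,"wx":0,"wy":0,"wz":0,"grip":0.7},{"x":0,"y":0,"z":1,"wx":0,"wy":0,"wz":0,"grip":0.7},{"x":0,"y":0,"z":1.5,"wx":0,"wy":0,"wz":0,"grip":0.7},{"x":0,"y":0,"z":1.5,"wx":0,"wy":0,"wz":0,"grip":0.7}]'|sed -n '2p;4p'
```

```text
eef_pos: [0.5644, 0.0505, 0.2763]
ft_force: [0.7, 0.4, -2.1]
```

```bash
python3 -m inch '[{"x":0,"y":0,"z":0.4,"wx":0,"wy":0,"wz":0,"grip":0.7},{"x":0,"y":0,"z":0.8,"wx":0,"wy":0,"wz":0,"grip":0.7},{"x":0,"y":0,"z":0.8,"wx":0,"wy":0,"wz":0,"grip":0.7}]'|sed -n '2p;4p'
```

```text
eef_pos: [0.5646, 0.0506, 0.2758]
ft_force: [-0.2, -0.2, 0.3]
```

```bash
python3 -m inch '[{"x":0,"y":0,"z":0.3,"wx":0,"wy":0,"wz":0,"grip":0.7},{"x":0,"y":0,"z":0.3,"wx":0,"wy":0,"wz":0,"grip":0.7}]'|sed -n '2p;4p'
```

```text
eef_pos: [0.5647, 0.0506, 0.2758]
ft_force: [-0.4, 0.3, 1.3]
```

Seated at 0.2758, with force +1.3 N. Releasing and backing off.

```bash
python3 -m inch '[{"x":0,"y":0,"z":0,"wx":0,"wy":0,"wz":0,"grip":0.4},{"x":0,"y":0,"z":0,"wx":0,"wy":0,"wz":0,"grip":0.3},{"x":0,"y":0,"z":0,"wx":0,"wy":0,"wz":0,"grip":0.3},{"x":0,"y":0,"z":-8,"wx":0,"wy":0,"wz":0,"grip":0.3},{"x":0,"y":0,"z":-25,"wx":0,"wy":0,"wz":0,"grip":0.3},{"x":0,"y":0,"z":-60,"wx":0,"wy":0,"wz":0,"grip":0.2},{"x":0,"y":0,"z":-95,"wx":0,"wy":0,"wz":0,"grip":0.2},{"x":-20,"y":0,"z":-115,"wx":0,"wy":0,"wz":0,"grip":0.2},{"x":-60,"y":0,"z":-120,"wx":0,"wy":0,"wz":0,"grip":0.2},{"x":-95,"y":0,"z":-120,"wx":0,"wy":0,"wz":0,"grip":0.2},{"x":-110,"y":0,"z":-120,"wx":0,"wy":0,"wz":0,"grip":0.2},{"x":-110,"y":0,"z":-120,"wx":0,"wy":0,"wz":0,"grip":0.2}]'; python3 - <<'E'
from h import *
for n in('top','scene'):
    im,d=ctrl.capture(n);c=ctrl.get_calibration(n);cv2.imwrite(f'pics/{n}13.png',im[:,:,::-1])
    for col in('red','blue','yellow','green'):
        for b in blobs(im,col,30):
            v,u=np.nonzero(b);P=cloud(c,np.c_[u,v],d[b]);z=P[:,2];t=(z>.108)&(z<.12)
            if t.sum()>20 and P[t][:,0].mean()<.76: print(n,col,P[t].mean(0).round(4))
            t=(z>.098)&(z<.1075)
            if t.sum()>20 and P[t][:,0].mean()<.76: print(n,col,'low',P[t].mean(0).round(4))
E
```

```text
time: 29.8
eef_pos: [0.4561, 0.0238, 0.3959]
tcp_rot: [-3.118, -0.375, -0.006]
ft_force: [-0.0, -0.2, 0.5]
opening: 0.0694
top red [ 0.6452 -0.0339  0.1142]
top red low [0.3923 0.2485 0.1038]
top blue low [0.4838 0.4139 0.1035]
top yellow [0.6426 0.0482 0.1139]
scene red low [0.3952 0.2501 0.1048]
scene red [ 0.6497 -0.033   0.1144]
scene blue [0.3787 0.971  0.1161]
scene blue low [0.4885 0.415  0.1048]
scene blue [0.5655 0.0511 0.1147]
scene yellow [0.6478 0.0486 0.1141]
scene yellow low [0.6594 0.0426 0.1027]
scene green [ 0.5673 -0.0327  0.1148]
```

View pics/top13.png

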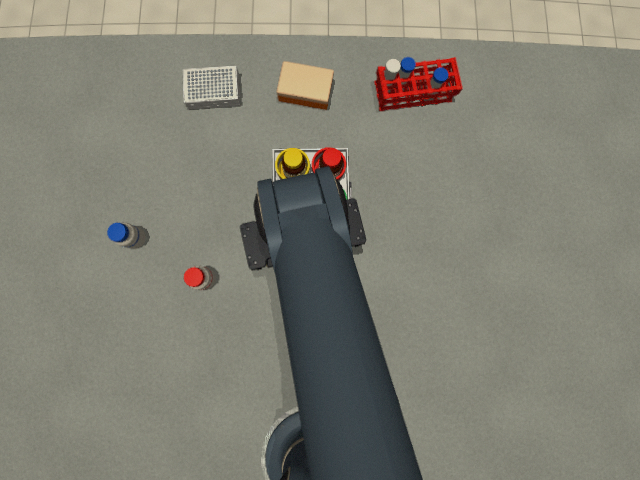

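View pics/scene13.png

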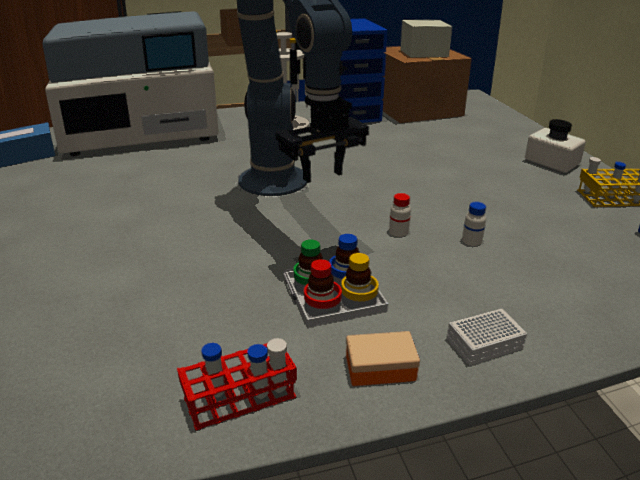

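All four brown bottles are in their matching cups, with cap tops at z=0.114–0.115 as expected. The white bottles are where they were, and the gripper is clear.

```bash
python3 -c "
from bench import ctrl
print(ctrl.sign_off())"
```

```text
the job is handed in; nothing more can be done
None
```

All four brown bottles stand upright in the cups matching their caps, and I handed the job in at about 30 s of the 99 s allowed. I gripped each bottle by its cap at 30 N. I lowered each one onto the cup floor until the wrist force changed sign (reading 3.4 N at most) before letting go.

- **Placing:** in the last pictures, all four cap tops are at z = 0.114–0.115 m, as expected for a bottle on the cup floor, and within about 3 mm of the cup centres in plan. The green and blue bottles were only checked in the scene camera, because the arm hid them from the top camera.
- **White bottles:** they are still where they started, to within about 1 mm.
- **Robot:** the gripper was clear of everything at hand-in.
- **Disagreements and refusals:** the cameras differed by 2–5 mm on some points, well inside the 9 mm gap around a bottle in its cup. My first move command was refused because its rows left out some keys; the arm did not move.

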